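# Hang the painted frame on the drying stand

### The arm

A 6-joint arm with a two-finger parallel gripper is mounted at the origin on the work surface. World frame = base frame: x ahead of the robot, y to its left, z up, the work surface at z = 0. Lengths are in m, angles in degrees, forces in N, time in s.
With the tool pointing down it reaches from about 0.425 to 0.95 m from the base axis. Payload 14.7 kg.
Tool frame: the origin (TCP) lies at the very end of the fingers, on their centre line; the grasp point (between the pads) lies 19 mm behind it; z points along the fingers, y is the line along which they close (so a half turn about z gives the same grasp; the last joint's range is limited). The gripper opens to 85 mm and grips with 20 to 120 N. Pads are 22 mm wide; open, the fingers measure 114 mm over their backs; the gripper's body (76 mm by 85 mm) begins 54 mm behind the grasp point. The pads swing forward as they close: fully open they stand 13 mm farther back than shut.
Start: joints at [-67.472, 27.513, 91.461, -0, 61.026, -2.67], TCP at [0.277, -0.588, 0.231] pointing down, gripper open.
Joint ranges: [-157.49, 157.49], [-46.99, 117.5], [13.45, 153.17], [-89.5, 269.5], [5.16, 153.95], [-167.48, 167.48]. Speed limits (degrees/s): [108.29, 108.29, 136.94, 172.46, 172.46, 172.46].

### API

Orientations are given as [roll, pitch, yaw] about the fixed x, y, z axes, in that order (R = Rz(yaw) Ry(pitch) Rx(roll)).
In Python, from plant import arm gives the robot as it stands.
- The arm moves only by the tool arm_command, never from a script. Its argument "deltas" is a list of rows, each a list of 7 numbers: the shift along the tool's x, y, z in m, then the turn, a rotation vector about the tool's x, y, z in degrees, then the closure in counts, from 0 (fully open) to 255 (shut). In form: [[tx, ty, tz, ax, ay, az, claw], ...]. A call has 1 to 20 rows; each row is the pose to reach, as a shift and turn from the pose commanded when the call began, along the tool's axes at that moment; what a row does not reach only later rows make up. A row lasts 1/10 s, in which the tool goes at most 50 mm and 8.59 degrees, less where a joint would pass 70% of its speed; a pose out of reach is approached as far as the arm can. A call with a gripper value outside its range is refused whole. The fingers move at their own pace and stop on an object; "force" is the grip in N (left out, the last holds). Time passes only in rows, so rows that repeat a pose let the fingers close. It gives the time, the measured TCP pose, the force, the opening and the grip force at its end, in the units of the state.
- arm.get_obs(): the state, without advancing time (a new reading comes with each control period).
- arm.snapshot(name): name is "scene" or "top" or "wrist"; returns the picture (480x640x3 uint8, red, green, blue); there is no depth.
- arm.calibration(name): a dict with "mtx" (3x3 intrinsics, pixels), "k1" (the pictures are not rectified: a ray, as slopes to the right and down, at radius r is drawn at 1 + k1 r^2 times it, then the intrinsics apply), "extrinsics" (4x4, takes a point from camera to world coordinates). Camera axes: x right, y up, looking along -z (the intrinsics and any distortion apply to the point x, -y, -z); pixel columns grow to the right and rows downward; lengths in m; the calibration is good to about 2 mm. A picture is of the moment at which its call begins: read the wrist's pose just before it. calibration takes no time and is no camera call; for the wrist camera it gives the pose at the moment of the call.
- arm.finish_job(): hands the job in; it is judged then, once.
Trained networks look in the newest picture that a camera, given by its name, has taken for a name from the list of things; names that differ only in an ending like _2 or _b are one class to them, and where a whole thing is asked for, a point or a joint stands for the part that bears it (a point fixed in the world has none). Each returns a list of dicts, best first, with "conf" (0 to 1); they miss things now and then, are a little off and sometimes report something else, mostly with a low value. They report only what shows in the picture. A call takes as long as a camera call.
- arm.boxes_of(camera, label): "position" ([column, row] in pixels, amid what is visible of it).
- arm.masks_of(camera, label): "region" (480x640 bool, what is visible of it) and "position" ([column, row] in pixels, amid what is visible of it).
- arm.spot_point(camera, label): "position" ([column, row] in pixels: a listed point, or the origin of a listed thing).
The state is a dict: "clock": time; "q": joint angles; "joint_vel": joint speeds; "joint_torque": joint torques, N m; "position": TCP position; "ee_rot": TCP orientation; "ft_force": force on the tool from outside, world axes, zero at the start; "ft_torque": the same for the moment, N m; "gripper_width": finger opening in m; "grip_force": force on a finger pad.
Only numpy, scipy, OpenCV 4.12 (cv2) and the standard library are available. Lean on these libraries where they do the work, as an engineer would, in place of code of your own. Each camera call takes 0.05 s, during which the arm holds its last target. There are 200 camera calls.

### The job

Hang the green picture frame on the orange bar of the drying stand: thread the opening over the bar's free end so that the bar sits in the notch at the middle of one of the frame's short sides and the frame hangs straight down, clear of the base; let it stop swinging before you finish. The bar's height changes from day to day, so feel for it, and let the bar take the frame while you still hold it before you let go - do not drop it. Leave the jars, brush, tub, tray and paint bottle where they are.

Things in the scene. Friction and masses are not known exactly. Their poses are not given: they have to be found in the camera images.
- frame: Green wooden picture frame, open: a rigid loop, about 0.1 kg, flat on the table. 180 mm (x) by 150 mm (y), 18 mm thick (z); members 16 mm wide, opening 148 by 118 mm. Origin: middle of the opening, at the underside. Short sides: along y, centred at x = +82 and -82 mm. Mid-way on the inner edge of each, two pale teeth (y -16 to 16 mm, 7 mm tall, tips at y = -9 and 9) form a V notch for a bar.
- stand: Drying stand, fixed. Steel base 240 x 120 x 10 mm (x -90 to +150). A level orange round bar with a soft sleeve, 12 mm thick, runs above y = 0 from a post at x = +125 mm to its free end at x = -45 mm. Origin: on the table, straight below the bar; z up. The height of the bar's top is set anew each time, 200 to 280 mm above the table, and is not reported: find it by touch or camera.
- stand_tip_foot (a point): Point on top of the stand's base, 10 mm above the table, straight below the bar's free end (stand x = -45 mm). The end is turned up: it rises 12 mm above the bar's top and reaches out to stand x = -55 mm.
- stand_post_foot (a point): Foot of the stand's post, on top of the base (stand x = +125 mm). The post is 16 mm thick and reaches 350 mm above the table; a black clamp block, 36 x 34 x 34 mm, holds the bar on it.
- jar_yellow: Closed clear jar with a yellow lid, 76 mm across, 105 mm high; leave alone. Origin: centre of the underside.
- jar_blue: Closed jar of red beads with a blue lid, 76 mm across, 105 mm high; leave alone. Origin: centre of the underside.
- brush: Paint brush lying on the table along its x, 190 mm long; leave alone. Origin: underside near its middle.
- tub: Empty white plastic tub, 90 mm across, 75 mm high; leave alone. Origin: centre of the underside.
- tray: Empty aluminium tray 200 by 150 by 40 mm; leave alone. Origin: centre of the underside.
- paint: Green paint bottle, 60 mm across, 140 mm high; leave alone. Origin: centre of the underside.

How it is judged (in metres and radians):
On the way:
1. the bar carries the frame while the fingers still hold it (contact force between frame and stand above 0.5 N and contact force between the fingers and frame above 1 N and height (world z) of frame above 0.1 m and x of frame in the frame of stand between -0.14 and 0.1 m and y of frame in the frame of stand between -0.035 and 0.035 m), for 0.2 s.
At the end, for the whole second after the job is handed in: The frame hangs on the stand's bar, the bar passing through its opening: its centre between the turned-up tip and the post, within 35 mm sideways of the bar and more than 115 mm above the table, its long axis within 10 degrees of vertical, at rest (contact force between frame and stand above 0.05 N and height (world z) of frame above 0.115 m and angle between the x axis of frame and the z axis of stand, either way round below 0.17 rad and x of frame in the frame of stand between -0.055 and 0.12 m and y of frame in the frame of stand between -0.035 and 0.035 m and linear speed of frame below 0.06 m/s and angular speed of frame below 0.7 rad/s); the robot touches nothing.
It fails at once if a jar, the brush, the tub, the tray or the paint bottle was shifted by more than 30 mm (distance of any of jar_yellow, jar_blue, brush, tub, tray, paint from where it was at the start of the episode above 0.03 m).
It also fails if it takes over 64 s, if anything falls off the work surface, if the arm or the gripper's body presses on something with over 40 N, if the wrist force passes 120 N, or if a joint passes its speed limit or range.

## Working session

There is one attempt and no reset: what is moved stays moved. The work goes in short steps, Python scripts to look and compute and a tool call to move; the robot and the scene stay as the last step left them, time stands still between calls to the robot, and variables do not carry over. Pictures are saved under pics/ and viewed, at most 10 in all, crops included, and the job is handed in when it is done.

Besides the shell and the picture viewer there is one more tool, called after "Call:" as name([rows], argument=value, ...), one row to a line, values as JSON. arm_command: Moves the arm, as the interface text tells. Its arguments: {"type":"object","properties":{"deltas":{"type":"array","items":{"type":"array","items":{"type":"number"}}},"force":{"type":"number"}},"required":["deltas"]}

```bash
mkdir -p pics; cat > h.py <<'E'
import numpy as np, cv2
from plant import arm
from scipy.spatial.transform import Rotation as R
def ray(cal,px):
    K=np.array(cal["mtx"]);k=cal["k1"];T=np.array(cal["extrinsics"])
    d=np.array([(px[0]-K[0,2])/K[0,0],(px[1]-K[1,2])/K[1,1]]);u=d.copy()
    for _ in range(30): u=d/(1+k*(u@u))
    v=T[:3,:3]@np.array([u[0],-u[1],-1]); return T[:3,3],v
def onz(cal,px,z):
    o,v=ray(cal,px); return o+v*(z-o[2])/v[2]
def proj(cal,P):
    K=np.array(cal["mtx"]);k=cal["k1"];T=np.array(cal["extrinsics"])
    p=T[:3,:3].T@(np.array(P)-T[:3,3]); u=np.array([p[0],-p[1]])/-p[2]; u=u*(1+k*(u@u))
    return K[:2,:2]@u+K[:2,2]
def save(n,im): cv2.imwrite(f"pics/{n}.png",cv2.cvtColor(im,cv2.COLOR_RGB2BGR))
E
python3 - <<'E'
from h import *
np.set_printoptions(precision=4,suppress=True)
ims=[]
for c in("scene","top"):
    im=arm.snapshot(c); cal=arm.calibration(c); save(c+"0",im)
    print(c,cal["extrinsics"][:3] if 0 else np.array(cal["extrinsics"])[:3,3])
    for l,z in(("frame",0),("stand",0),("stand_tip_foot",.01),("stand_post_foot",.01),("jar_yellow",0),("jar_blue",0),("brush",0),("tub",0),("tray",0),("paint",0)):
        for d in arm.spot_point(c,l)[:2]: print(l,np.round(d["position"]),round(d["conf"],2),onz(cal,d["position"],z))
print(arm.get_obs())
E
```

```text
scene [ 0.9804 -0.6163  0.8665]
frame [349. 184.] 0.72 [0.5979 0.1903 0.    ]
stand [246. 281.] 0.87 [ 0.5497 -0.2014  0.    ]
stand [400. 143.] 0.61 [0.6418 0.4205 0.    ]
stand_tip_foot [230. 271.] 0.72 [ 0.5078 -0.2035  0.01  ]
stand_tip_foot [370. 290.] 0.4 [ 0.8014 -0.0824  0.01  ]
stand_post_foot [288. 312.] 0.59 [ 0.6779 -0.2233  0.01  ]
jar_yellow [368. 288.] 0.94 [ 0.7927 -0.0744  0.    ]
jar_blue [401. 242.] 0.82 [0.7992 0.0842 0.    ]
jar_blue [154. 408.] 0.37 [ 0.5734 -0.5188  0.    ]
brush [296. 226.] 0.77 [ 0.5563 -0.0062  0.    ]
tub [367. 124.] 0.79 [0.5193 0.4466 0.    ]
tray [152. 407.] 0.79 [ 0.5696 -0.5209  0.    ]
paint [401. 145.] 0.9 [0.6485 0.4141 0.    ]
top [ 0.4394 -0.0236  1.0978]
stand [394. 270.] 0.6 [ 0.5542 -0.1999  0.    ]
stand_tip_foot [397. 291.] 0.69 [ 0.5033 -0.2032  0.01  ]
stand_post_foot [405. 219.] 0.55 [ 0.679  -0.2266  0.01  ]
jar_yellow [337. 178.] 0.74 [ 0.7851 -0.0627  0.    ]
jar_blue [276. 173.] 0.71 [0.7957 0.0893 0.    ]
brush [313. 268.] 0.57 [ 0.5594 -0.0036  0.    ]
tub [134. 287.] 0.84 [0.5099 0.4283 0.    ]
tub [276. 175.] 0.38 [0.7913 0.0889 0.    ]
tray [521. 261.] 0.59 [ 0.5767 -0.5156  0.    ]
tray [312. 275.] 0.21 [ 0.5435 -0.0009  0.    ]
paint [137. 229.] 0.95 [0.6519 0.4299 0.    ]
paint [524. 266.] 0.4 [ 0.5648 -0.5225  0.    ]
{'clock': 1.1, 'q': array([-67.4702,  27.5125,  91.4603,   0.0009,  61.0274,  -2.672 ]), 'joint_vel': array([ 0.0026, -0.0127,  0.0038,  0.0304, -0.1313, -0.0418]), 'joint_torque': array([  0.0018, -95.0469, -43.0659,   0.0003,   0.0005,  -0.    ]), 'position': array([ 0.2768, -0.5881,  0.2313]), 'ee_rot': array([-179.9999,   -0.0008,   25.2014]), 'ft_force': array([-0.7946, -0.9064,  0.0896]), 'ft_torque': array([-0.0291, -0.0082,  0.0258]), 'grip_force': 0.0, 'gripper_width': 0.08536378164709194}
```

View pics/scene0.png

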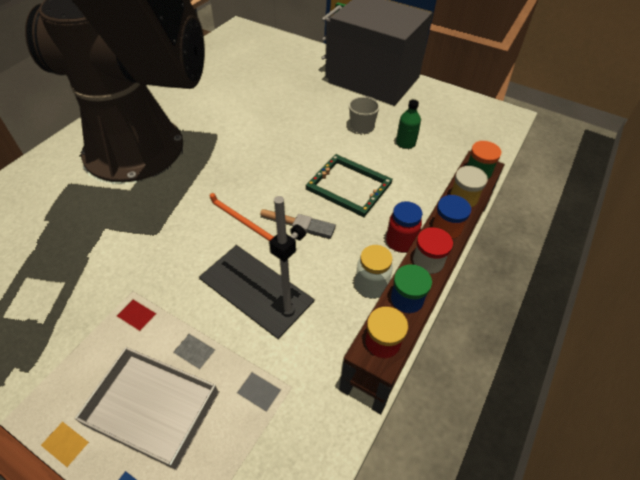

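View pics/top0.png

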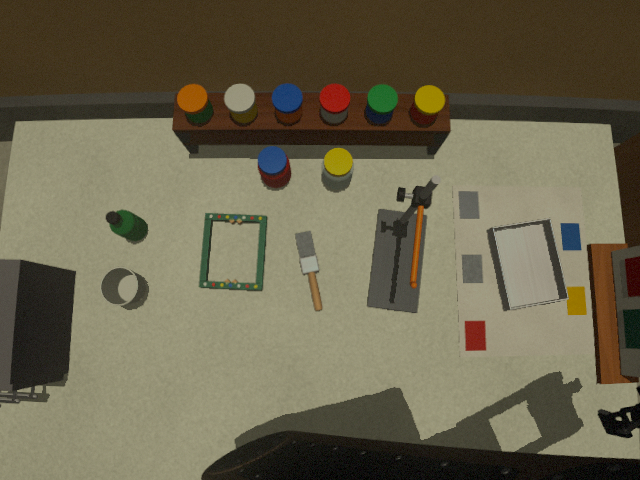

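The scene view shows the frame around (349,184), the bar tip at (212,197) and the clamp at (283,245). In the top view, the frame's corners are (205,213)–(263,290), with its long axis running up the image. The bar tip is at (414,286) and the post top at (434,182).

```bash
cat > m.py <<'E'
from h import *
from scipy.optimize import least_squares
np.set_printoptions(precision=4,suppress=True)
obs=[];
for c in("scene","top"):
    im=cv2.imread(f"pics/{c}0.png"); hsv=cv2.cvtColor(im,cv2.COLOR_BGR2HSV); cal=arm.calibration(c)
    m=cv2.inRange(hsv,(3,150,90),(18,255,255)); roi=np.zeros_like(m)
    if c=="scene": roi[185:250,200:290]=255
    else: roi[195:300,400:432]=255
    m&=roi; ys,xs=np.nonzero(m); p=np.c_[xs,ys].astype(float)
    tip=p[p[:,0]<p[:,0].min()+2].mean(0) if c=="scene" else p[p[:,1]>p[:,1].max()-1].mean(0)
    print(c,len(p),p.min(0),p.max(0),tip); obs.append((cal,p,tip))
    g=cv2.inRange(hsv,(50,60,20),(95,255,160)); roi[:]=0
    if c=="scene": roi[145:225,295:405]=255
    else: roi[200:300,190:275]=255
    g&=roi; ct=max(cv2.findContours(g,cv2.RETR_EXTERNAL,cv2.CHAIN_APPROX_NONE)[0],key=cv2.contourArea)
    w=np.array([onz(cal,q[0],.014)[:2] for q in ct],np.float32); r=cv2.minAreaRect(w)
    print("frame",r,"corners",cv2.boxPoints(r).tolist())
def f(v):
    x,y,a,z=v; d=np.array([np.cos(a),np.sin(a),0]); o=np.array([x,y,z-.006]); out=[]
    for cal,p,tip in obs:
        A,B=proj(cal,o-.04*d),proj(cal,o+.1*d); t=(B-A)/np.linalg.norm(B-A); n=np.array([-t[1],t[0]])
        q=p[np.linalg.norm(p-tip,axis=1)>15]
        out+=list((q-A)@n/np.sqrt(len(q))*3); out+=list((proj(cal,o-.053*d+[0,0,.008])-tip)@t[:,None])
    return out
s=least_squares(f,[.55,-.2,-.12,.24]); print("stand x y yaw ztop",s.x,np.degrees(s.x[2]),s.cost)
E
python3 m.py
```

```text
scene 395 [210. 193.] [273. 240.] [210.7143 195.8571]
frame ((0.6017199754714966, 0.18157486617565155), (0.15677209198474884, 0.1796189546585083), 87.82398223876953) corners [[0.5089989900588989, 0.10665537416934967], [0.6884883642196655, 0.09983532130718231], [0.6944409608840942, 0.25649434328079224], [0.5149515867233276, 0.263314425945282]]
top 499 [410. 206.] [423. 287.] [413.5 287. ]
frame ((0.5981108546257019, 0.18710586428642273), (0.1505763828754425, 0.17999862134456635), 87.70951843261719) corners [[0.5051745176315308, 0.11547470837831497], [0.6850292682647705, 0.10828093439340591], [0.691047191619873, 0.2587370276451111], [0.5111924409866333, 0.26593080163002014]]
stand x y yaw ztop [ 0.5502 -0.2027 -0.1322  0.2374] -7.57657028215671 24.315683470707363
```

Stand: about (0.550, -0.203), yaw -7.6°, bar top ≈ 0.237 m. Frame: (0.598, 0.187), yaw -2.3°. I'll grip the left long side near its far end. First I go up and over.

Call:
arm_command([
  [0, 0, -0.2, 0, 0, 0, 0],
  [0, 0, -0.2, 0, 0, 0, 0],
  [0, 0, -0.2, 0, 0, 0, 0],
  [0, 0, -0.2, 0, 0, 0, 0],
  [0.6915, -0.6033, -0.2, 0, 0, 27.5, 0],
  [0.6915, -0.6033, -0.2, 0, 0, 27.5, 0],
  [0.6915, -0.6033, -0.2, 0, 0, 27.5, 0],
  [0.6915, -0.6033, -0.2, 0, 0, 27.5, 0],
  [0.6915, -0.6033, -0.2, 0, 0, 27.5, 0],
  [0.6915, -0.6033, -0.2, 0, 0, 27.5, 0],
  [0.6915, -0.6033, -0.2, 0, 0, 27.5, 0],
  [0.6915, -0.6033, -0.2, 0, 0, 27.5, 0],
  [0.6915, -0.6033, -0.2, 0, 0, 27.5, 0],
  [0.6915, -0.6033, -0.2, 0, 0, 27.5, 0],
  [0.6915, -0.6033, -0.2, 0, 0, 27.5, 0],
  [0.6915, -0.6033, -0.2, 0, 0, 27.5, 0],
  [0.6915, -0.6033, -0.2, 0, 0, 27.5, 0],
  [0.6915, -0.6033, -0.2, 0, 0, 27.5, 0],
  [0.6915, -0.6033, -0.2, 0, 0, 27.5, 0],
  [0.6915, -0.6033, -0.2, 0, 0, 27.5, 0],
])

```text
clock: 3.1
position: [0.5974, 0.1435, 0.4314]
ee_rot: [180.0, -0.0, -2.3]
ft_force: [0.6, -1.9, 0.6]
gripper_width: 0.0854
grip_force: 0.0
```

```bash
python3 -c "
from h import *
o=arm.get_obs();print(o['q'],o['position'],o['ee_rot'])"
```

```text
[ 1.06862075e+01  1.70903877e+01  7.97137391e+01 -7.51853645e-03
  8.31740549e+01  1.02972139e+02] [0.59739237 0.14351499 0.43143478] [ 1.79997623e+02 -2.29372202e-02 -2.28503922e+00]
```

Call:
arm_command([
  [0.044, -0.11, 0.18, 0, 0, 0, 0],
  [0.044, -0.11, 0.18, 0, 0, 0, 0],
  [0.044, -0.11, 0.18, 0, 0, 0, 0],
  [0.044, -0.11, 0.18, 0, 0, 0, 0],
  [0.044, -0.11, 0.18, 0, 0, 0, 0],
  [0.044, -0.11, 0.18, 0, 0, 0, 0],
  [0.044, -0.11, 0.18, 0, 0, 0, 0],
])

```text
clock: 3.8
position: [0.6458, 0.2491, 0.2527]
ee_rot: [-180.0, -0.1, -2.3]
ft_force: [0.4, 0.5, 0.7]
gripper_width: 0.0856
grip_force: 0.0
```

```bash
python3 - <<'E'
from h import *
from scipy.optimize import least_squares
np.set_printoptions(precision=4,suppress=True)
o=arm.get_obs();print(o['q'],o['position'],o['ee_rot'])
im=arm.snapshot("wrist");save("w1",im);cal=arm.calibration("wrist")
print(np.array(cal["extrinsics"]),[ (l,onz(cal,d["position"],0),d["conf"]) for l in["frame"] for d in arm.spot_point("wrist",l)[:2]])
D=[((27.513,91.461),(.2768,-.5881,.2313),-67.472),((17.09,79.714),(.59739,.14351,.43143),10.686),(o['q'][1:3],o['position'],o['q'][0])]
rz=[]
for (a,b),p,j1 in D:
    c=np.radians(j1); rz.append((p[0]*np.cos(c)+p[1]*np.sin(c),p[2],-p[0]*np.sin(c)+p[1]*np.cos(c)))
print(rz)
s=np.radians
def f(v):
    a,H,L1,L2=v;out=[]
    for ((q2,q3),_,_),(r,z,_) in zip(D,rz):
        out+=[a+L1*np.sin(s(q2))+L2*np.sin(s(q2+q3))-r,H+L1*np.cos(s(q2))+L2*np.cos(s(q2+q3))-z]
    return out
r=least_squares(f,[0,.1,.4,.4]);print(r.x,r.fun)
E
```

```text
[ 18.5899  29.9115  84.0735  -0.0178  65.9522 110.8934] [0.6458 0.2491 0.2527] [-179.9928   -0.0645   -2.2963]
[[-0.0393  0.9448  0.3254  0.7297]
 [-0.9992 -0.0368 -0.0137  0.2454]
 [-0.001  -0.3257  0.9455  0.3964]
 [ 0.      0.      0.      1.    ]] []
[(np.float64(0.6492752396310966), 0.2313, np.float64(0.030356435923576397)), (np.float64(0.6136407015155916), 0.43143, np.float64(0.030249324677630127)), (np.float64(0.6914592278558163), np.float64(0.2526875453748849), np.float64(0.030194803329517822))]
[ 0.0077 -0.0372  0.5459  0.4481] [ 0.0026 -0.0013 -0.0005  0.0001 -0.0021  0.0012]
```

View pics/w1.png

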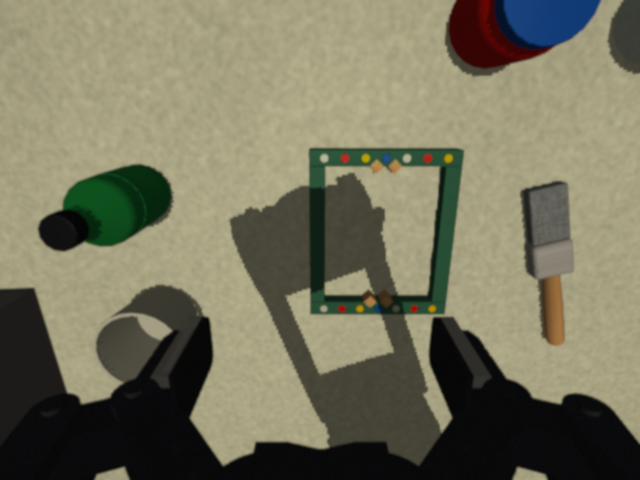

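The wrist view shows the frame with its left member at columns 310–325, nearly on the gripper's centreline. The far side is at row 157 with its teeth at (386,166). The near side is at row 307.

Call:
arm_command([
  [0, 0, 0, 0, -25, 0, 0],
  [0, 0, 0, 0, -25, 0, 0],
  [0, 0, 0, 0, -25, 0, 0],
  [0, 0, 0, 0, -25, 0, 0],
  [0, 0, 0, 0, -25, 0, 0],
])

```text
clock: 4.4
position: [0.6463, 0.2487, 0.2512]
ee_rot: [-180.0, 24.9, -2.4]
ft_force: [-0.7, 0.1, 0.9]
gripper_width: 0.0854
grip_force: 0.0
```

```bash
cat > fk.py <<'E'
from h import *
from scipy.optimize import least_squares
s=np.radians
o=arm.get_obs()
D=[([-67.472,27.513,91.461,0,61.026,-2.67],(.2768,-.5881,.2313)),([10.686,17.0904,79.7137,0,83.174,102.972],(.59739,.14351,.43143)),([18.5899,29.9115,84.0735,-.0178,65.9522,110.8934],(.6458,.2491,.2527)),
(o['q'],o['position'])]
def RM(q): return R.from_euler('ZYZYZ',[q[0],q[1]+q[2],q[3],q[4],q[5]+90],degrees=True)
def fk(q,v):
    a,h,L1,L2,e,d,yo=v; A=R.from_euler('Z',q[0],degrees=True); B=A*R.from_euler('Y',q[1],degrees=True); C=A*R.from_euler('Y',q[1]+q[2],degrees=True)
    return A.apply([a,yo,h])+B.apply([0,0,L1])+C.apply([e,0,L2])+RM(q).apply([0,0,d])
def fit(D,yofix=.03):
    f=lambda v:np.r_[np.concatenate([fk(q,v)-p for q,p in D])*1e3,(np.array(v)-[0,.38,.5,.45,0,.3,.03])*[20,3,3,3,20,3,3]]
    r=least_squares(f,[0,.38,.5,.45,0,.3,.03]); return r
E
python3 - <<'E'
from fk import *
np.set_printoptions(precision=4,suppress=True)
print(o['q'],o['position'],o['ee_rot'],RM(o['q']).as_euler('xyz',degrees=True))
r=fit(D);print(r.x,r.fun)
im=cv2.imread("pics/w1.png")
E
cat > pose.txt <<'E'
E
```

```text
Traceback (most recent call last):
  File "fk.py", line 7, in RM
    def RM(q): return R.from_euler('ZYZYZ',[q[0],q[1]+q[2],q[3],q[4],q[5]+90],degrees=True)
                      ~~~~~~~~~~~~^^^^^^^^^^^^^^^^^^^^^^^^^^^^^^^^^^^^^^^^^^^^^^^^^^^^^^^^^
  File "scipy/spatial/transform/_rotation.pyx", line 1413, in scipy.spatial.transform._rotation.Rotation.from_euler
ValueError: Expected axis specification to be a non-empty string of upto 3 characters, got ZYZYZ
```

```bash
python3 - <<'E'
t=open('fk.py').read().replace("return R.from_euler('ZYZYZ',[q[0],q[1]+q[2],q[3],q[4],q[5]+90],degrees=True)","return R.from_euler('ZYZ',[q[0],q[1]+q[2],q[3]],degrees=True)*R.from_euler('YZ',[q[4],q[5]+90],degrees=True)")
t+='''
LO=np.array([-157.49,-46.99,13.45,-89.5,5.16,-167.48]);HI=np.array([157.49,117.5,153.17,269.5,153.95,167.48])
def ik(p,Rt,v,q0):
    f=lambda q:np.r_[(fk(q,v)-p)*1e3,np.degrees((RM(q)*Rt.inv()).as_rotvec())*5]
    r=least_squares(f,np.clip(q0,LO+.1,HI-.1),bounds=(LO,HI)); return r.x,np.abs(r.fun).max()
FX=R.from_matrix(np.diag([1.,-1,-1]))
YS=-7.6; S0=np.array([.5502,-.2027,0])
def tool(fp,Rf,tilt,g):  # frame pose -> TCP
    Rt=Rf*R.from_euler('Y',tilt,degrees=True)*FX
    return fp+Rf.apply(g),Rt
def hang(sx,z,tilt,g,sy=0):
    Rf=R.from_euler('ZY',[YS,-90],degrees=True); return tool(S0+R.from_euler('Z',YS,degrees=True).apply([sx,sy,z]),Rf,tilt,g)
'''
open('fk.py','w').write(t)
E
python3 - <<'E'
from fk import *
np.set_printoptions(precision=4,suppress=True)
print(o['q'],o['position'],o['ee_rot'],RM(o['q']).as_euler('xyz',degrees=True))
r=fit(D);v=r.x;print(v,np.abs(r.fun).max())
g=np.array([.045,.067,.004])
rng=np.random.default_rng(0)
for tilt in(0,15,25,35):
  for sx,z in((-.14,.165),(-.14,.2),(-.02,.165)):
    p,Rt=hang(sx,z,tilt,g); best=[]
    for k in range(12):
        q,e=ik(p,Rt,v,[-20,rng.uniform(-30,50),rng.uniform(80,145),[0,180,90,-60][k%4],rng.uniform(15,70),[80,-100,0,150][k%4]])
        if e<1: best.append(tuple(np.round(q)))
    print(tilt,sx,z,set(best))
for tilt in(0,15,25,35):
    p,Rt=tool(np.array([.598,.187,0]),R.from_euler('Z',-2.3,degrees=True),tilt,g); print(tilt,ik(p,Rt,v,o['q']))
im=cv2.imread("pics/w1.png")
E
```

```text
[ 14.7213  44.5541  61.5106   7.1709  97.7498 106.5677] [0.6463 0.2487 0.2512] [-179.992    24.8502   -2.3766] [-179.992    24.8502   -2.3766]
[0.     0.3173 0.5971 0.445  0.0326 0.3715 0.0303] 0.6519994936290302
0 -0.14 0.165 set()
0 -0.14 0.2 set()
0 -0.02 0.165 set()
15 -0.14 0.165 set()
15 -0.14 0.2 set()
15 -0.02 0.165 set()
25 -0.14 0.165 set()
25 -0.14 0.2 set()
25 -0.02 0.165 set()
35 -0.14 0.165 set()
35 -0.14 0.2 set()
35 -0.02 0.165 {(np.float64(-29.0), np.float64(23.0), np.float64(151.0), np.float64(157.0), np.float64(49.0), np.float64(-87.0))}
0 (array([ 18.8249,  45.6975,  93.6516,  -0.    ,  40.6509, 111.1249]), np.float64(2.2551405187698492e-13))
15 (array([ 16.2859,  52.1536,  79.6301,   5.3329,  62.5685, 105.5317]), np.float64(4.440892098500626e-13))
25 (array([ 14.9615,  57.6962,  69.6242,   7.401 ,  76.7903, 104.0278]), np.float64(8.809678331115352e-12))
35 (array([ 13.8928,  64.0541,  59.0331,   9.2051,  90.8201, 103.5134]), np.float64(3.042011087472929e-11))
```

```bash
cat >> fk.py <<'E'
def hangb(sx,z,tilt,g,sy=0):
    Rf=R.from_euler('ZY',[YS,90],degrees=True); return tool(S0+R.from_euler('Z',YS,degrees=True).apply([sx,sy,z]),Rf,tilt,g)
def elbow_wrist(q,v):
    a,h,L1,L2,e,d,yo=v; A=R.from_euler('Z',q[0],degrees=True); E=A.apply([a,yo,h])+(A*R.from_euler('Y',q[1],degrees=True)).apply([0,0,L1])
    return E, fk(q,v)-RM(q).apply([0,0,d])
E
python3 - <<'E'
from fk import *
np.set_printoptions(precision=3,suppress=True)
v=fit(D).x
q0=[-20,40,95,0,100,78]
for tilt in(-20,-30,-40,-45):
  for side in(-1,1):
    g=np.array([-.045,side*.067,.004])
    for sx,z in((-.14,.2),(-.02,.165)):
      p,Rt=hangb(sx,z,tilt,g); q,e=ik(p,Rt,v,q0); print(tilt,side,sx,q,round(e,2),p,*elbow_wrist(q,v))
    p,Rt=tool(np.array([.598,.187,0]),R.from_euler('Z',-2.3,degrees=True),tilt,g); print(' grasp',*ik(p,Rt,v,[10,35,110,0,20,100]),p,Rt.as_euler('xyz',degrees=True))
# frame refine from w1 : corners on top face
import numpy as np
C=np.array([[-0.0393,0.9448,0.3254,0.7297],[-0.9992,-0.0368,-0.0137,0.2454],[-0.001,-0.3257,0.9455,0.3964],[0,0,0,1]])
cal=dict(arm.calibration("wrist"));cal["extrinsics"]=C
hsv=cv2.cvtColor(cv2.imread("pics/w1.png"),cv2.COLOR_BGR2HSV)
m=cv2.inRange(hsv,(50,60,20),(95,255,160));m[:, :295]=0;m[:,480:]=0;m[:135]=0;m[325:]=0
m=cv2.morphologyEx(m,cv2.MORPH_CLOSE,np.ones((9,9)))
ct=max(cv2.findContours(m,cv2.RETR_EXTERNAL,cv2.CHAIN_APPROX_NONE)[0],key=cv2.contourArea)
print(cv2.minAreaRect(np.array([onz(cal,q[0],.018)[:2] for q in ct],np.float32)))
for px in((310,149),(463,149),(445,314),(311,314)): print(onz(cal,px,.018))
E
```

```text
-20 -1 -0.14 [-23.703  53.408  74.858 -17.48  119.803  75.465] 0.0 [ 0.407 -0.251  0.245] [ 0.451 -0.165  0.673] [ 0.753 -0.297  0.372]
-20 -1 -0.02 [-21.641  65.364  51.349 -17.678 131.343  73.222] 0.0 [ 0.525 -0.267  0.21 ] [ 0.516 -0.172  0.566] [ 0.872 -0.313  0.337]
 grasp [ 12.445  36.425 125.089 -63.564   5.16  167.48 ] 16.038513270725282 [0.55  0.122 0.004] [180.  -20.   -2.3]
-20 1 -0.14 [-14.259  51.893  78.599  -7.17  119.191  84.203] 0.0 [ 0.424 -0.118  0.245] [ 0.463 -0.086  0.686] [ 0.77  -0.164  0.372]
-20 1 -0.02 [-13.379  63.564  55.718  -7.138 130.404  83.377] 0.0 [ 0.543 -0.134  0.21 ] [ 0.527 -0.094  0.583] [ 0.889 -0.18   0.337]
 grasp [ 26.89   38.593 118.655 -50.266  10.97  167.48 ] 11.217453236101472 [0.556 0.256 0.004] [180.  -20.   -2.3]
-30 -1 -0.14 [-24.259  47.699  78.384 -15.541 112.089  75.52 ] 0.0 [ 0.407 -0.251  0.245] [ 0.415 -0.154  0.719] [ 0.725 -0.294  0.431]
-30 -1 -0.02 [-22.064  59.39   56.793 -14.8   122.135  74.651] 0.0 [ 0.525 -0.267  0.21 ] [ 0.488 -0.165  0.621] [ 0.844 -0.31   0.396]
 grasp [ 12.339  35.02  124.904 -64.218   5.16  167.48
[... 1476 characters left out ...]
0.302  0.473]
 grasp [ 12.163  32.842 124.706 -65.326   5.16  167.48 ] 120.94114884037828 [0.55  0.122 0.004] [180.  -45.   -2.3]
-45 1 -0.14 [-15.077  36.961  88.835  -5.345  98.921  83.867] 0.0 [ 0.424 -0.118  0.245] [ 0.355 -0.064  0.794] [ 0.685 -0.153  0.508]
-45 1 -0.02 [-13.987  48.284  70.363  -4.696 106.123  84.168] 0.0 [ 0.543 -0.134  0.21 ] [ 0.44  -0.078  0.715] [ 0.804 -0.169  0.473]
 grasp [ 26.249  35.917 118.286 -54.178  10.591 167.48 ] 118.60266398389817 [0.556 0.256 0.004] [180.  -45.   -2.3]
((0.6004670262336731, 0.18776878714561462), (0.1490553915500641, 0.17899009585380554), 87.7676010131836)
[0.693 0.257 0.018]
[0.687 0.11  0.018]
[0.507 0.115 0.018]
[0.513 0.265 0.018]
```

```bash
python3 - <<'E'
from fk import *
np.set_printoptions(precision=3,suppress=True)
v=fit(D).x
F=np.array([.6003,.188,0]);Rf=R.from_euler('Z',-2.2,degrees=True)
for gx in(-.045,-.02,0,.02,.04):
  for tilt in(-10,-15,-20,-25,-30):
    g=np.array([gx,-.067,.006])
    p,Rt=tool(F,Rf,tilt,g); b=min((ik(p,Rt,v,s) for s in([10,35,105,0,15,100],[10,40,100,60,15,40],[10,40,100,-60,15,150])),key=lambda t:t[1])
    p2,R2=hangb(-.02,.165,tilt,g); q2,e2=ik(p2,R2,v,[-20,40,95,0,100,78])
    E,W=elbow_wrist(q2,v)
    if b[1]<.5: print(gx,tilt,b[0],'|',q2,round(e2,2),p2,'EW',E,W)
cal=arm.calibration("top")
for px in((397,194),(402,194),(422,197),(434,182)): print(onz(cal,px,.23),onz(cal,px,.35))
E
```

```text
-0.045 -10 [ 10.939  36.995 120.002  -9.772  13.448 112.456] | [-21.365  71.155  46.541 -21.387 140.017  70.861] 0.0 [ 0.527 -0.267  0.21 ] EW [ 0.537 -0.178  0.51 ] [ 0.89  -0.316  0.275]
-0.045 -15 [ 11.811  36.744 124.04  -37.8     5.868 141.206] | [-21.467  68.417  48.544 -19.442 135.932  72.113] 0.0 [ 0.527 -0.267  0.21 ] EW [ 0.528 -0.175  0.537] [ 0.883 -0.315  0.306]
-0.02 -10 [ 10.322  37.929 116.838  -8.042  15.612 110.086] | [-21.365  72.826  46.155 -20.846 138.817  71.573] 0.0 [ 0.527 -0.267  0.185] EW [ 0.542 -0.18   0.494] [ 0.89  -0.316  0.25 ]
-0.02 -15 [ 11.113  37.542 120.929 -26.379   7.709 129.047] | [-21.467  70.01   48.384 -18.966 134.578  72.783] 0.0 [ 0.527 -0.267  0.185] EW [ 0.533 -0.177  0.521] [ 0.883 -0.315  0.281]
0 -10 [  9.867  38.725 114.271  -6.996  17.342 108.57 ] | [-21.365  74.211  45.719 -20.469 137.929  72.077] 0.0 [ 0.527 -0.267  0.165] EW [ 0.546 -0.181  0.48 ] [ 0.89  -0.316  0.23 ]
0 -15 [ 10.602  38.238 118.409 -20.773   9.306 122.902] | [-21.467  71.333  48.133 -18.631 133.563  73.264] 0.0 [ 0.527 -0.267  0.165] EW [ 0.538 -0.179  0.508] [
[... 440 characters left out ...]
0.802 106.201] | [-21.365  77.113  44.496 -19.846 136.354  72.927] 0.0 [ 0.527 -0.267  0.125] EW [ 0.553 -0.184  0.45 ] [ 0.89  -0.316  0.19 ]
0.04 -15 [  9.687  39.768 113.275 -14.107  12.634 115.272] | [-21.467  74.105  47.3   -18.069 131.723  74.094] 0.0 [ 0.527 -0.267  0.125] EW [ 0.546 -0.182  0.481] [ 0.883 -0.315  0.221]
0.04 -20 [ 10.382  39.604 117.358 -50.899   5.509 152.614] | [-21.611  71.013  50.366 -16.527 126.892  75.022] 0.0 [ 0.527 -0.267  0.125] EW [ 0.536 -0.18   0.512] [ 0.874 -0.313  0.252]
[ 0.68  -0.171  0.23 ] [ 0.647 -0.151  0.35 ]
[ 0.68  -0.181  0.23 ] [ 0.647 -0.159  0.35 ]
[ 0.675 -0.221  0.23 ] [ 0.642 -0.193  0.35 ]
[ 0.706 -0.246  0.23 ] [ 0.669 -0.215  0.35 ]
```

```bash
python3 - <<'E'
import cv2
a=cv2.imread("pics/scene0.png")[180:330,190:340];b=cv2.imread("pics/top0.png")[160:310,360:460]
a=cv2.resize(a,(480,480),interpolation=cv2.INTER_CUBIC);b=cv2.resize(b,(320,480),interpolation=cv2.INTER_CUBIC)
cv2.imwrite("pics/crop.png",cv2.convertScaleAbs(cv2.hconcat([a,b]),alpha=1.6))
E
```

```text
(no output)
```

View pics/crop.png

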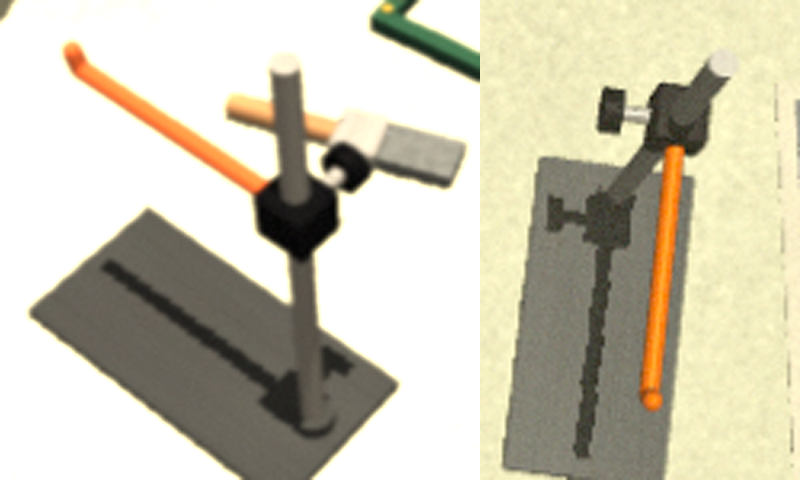

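```bash
cat >> fk.py <<'E'
F=np.array([.6003,.188,0]);RF=R.from_euler('Z',-2.2,degrees=True)
def side(fp,Rf,tilt,g,h): return fp+Rf.apply(g), Rf*R.from_euler('X',tilt,degrees=True)*FX*R.from_euler('Z',h,degrees=True)
def hangs(sx,z,tilt,g,h,sy=0,az=0):
    Z=R.from_euler('Z',YS,degrees=True); return side(S0+Z.apply([sx,sy,z]),Z*R.from_euler('ZY',[az,-90],degrees=True),tilt,g,h)
E
python3 - <<'E'
from fk import *
np.set_printoptions(precision=3,suppress=True)
v=fit(D).x; rng=np.random.default_rng(1)
for tilt in(25,30,35,40):
  g=np.array([.082,-.035,.007])
  for h in(90,-90):
    def sol(p,Rt,n=10):
        S=set()
        for k in range(n):
            q,e=ik(p,Rt,v,rng.uniform([-70,0,60,-60,20,-150],[40,70,140,200,120,150]))
            if e<.5: S.add(tuple(np.round(q).astype(int)))
        return [tuple(map(int,a)) for a in S]
    print(tilt,h,'grasp',sol(*side(F,RF,tilt,g,h)))
    for sx in(-.14,-.02): print('   ',sx,sol(*hangs(sx,.2,tilt,g,h)))
E
```

```text
25 90 grasp [(-3, 47, 97, 38, 43, 149)]
    -0.14 [(-87, 49, 142, 75, 87, -11)]
    -0.02 [(-69, 47, 136, 94, 90, -3)]
25 -90 grasp [(-3, 47, 97, 38, 43, -31)]
    -0.14 []
    -0.02 []
30 90 grasp [(-6, 49, 97, 44, 46, 142)]
    -0.14 [(-86, 47, 138, 72, 88, -5)]
    -0.02 [(-69, 47, 132, 88, 90, 2)]
30 -90 grasp [(-6, 49, 97, 44, 46, -38)]
    -0.14 []
    -0.02 []
35 90 grasp [(-8, 50, 97, 49, 49, 136)]
    -0.14 [(-84, 47, 134, 68, 90, -1)]
    -0.02 [(-69, 47, 128, 84, 91, 6)]
35 -90 grasp [(-8, 50, 97, 49, 49, -44)]
    -0.14 []
    -0.02 []
40 90 grasp [(-10, 52, 96, 53, 53, 131)]
    -0.14 [(-82, 47, 130, 65, 91, 3)]
    -0.02 [(-68, 47, 124, 79, 92, 10)]
40 -90 grasp [(-10, 52, 96, 53, 53, -49)]
    -0.14 []
    -0.02 []
```

```bash
cat >> fk.py <<'E'
def delta(p,Rt):
    Rc=R.from_euler('xyz',o['ee_rot'],degrees=True); 
    return np.r_[Rc.inv().apply(p-o['position']),np.degrees((Rc.inv()*Rt).as_rotvec())]
np.set_printoptions(precision=4,suppress=True)
G=np.array([.082,-.036,.007]);TA=30
E
python3 - <<'E'
from fk import *
v=fit(D).x
p,Rt=side(F,RF,TA,G,90); print(p,Rt.as_euler('xyz',degrees=True))
print(delta(p-.1*Rt.apply([0,0,1]),Rt))
Rc=R.from_euler('xyz',o['ee_rot'],degrees=True);rv=(Rc.inv()*Rt).as_rotvec();q=o['q'];p0=o['position'];p1=p-.1*Rt.apply([0,0,1])
for t in np.linspace(0,1,7):
    q,e=ik(p0+t*(p1-p0),Rc*R.from_rotvec(t*rv),v,q);print(q,e)
E
```

```text
[0.6809 0.1489 0.007 ] [180.   30.  -92.2]
[ 0.1014  0.1483  0.1267 41.3764 -4.0433 79.7501]
[ 14.7219  44.5547  61.5131   7.171   97.7467 106.5679] 1.1102230246251565e-13
[ 10.0035  44.168   66.2334  11.9388  92.3783 115.2997] 1.942890293094024e-13
[  5.4017  43.5943  71.5543  16.5694  86.034  123.2288] 1.0138018047164957e-13
[  1.004   42.9474  77.2945  21.2033  78.8784 130.3631] 1.1102230246251565e-13
[ -3.092   42.3403  83.2821  26.0543  71.0578 136.6997] 2.220446049250313e-13
[ -6.7751  41.8862  89.3495  31.4267  62.7112 142.1785] 9.541664044390548e-14
[ -9.9189  41.6995  95.3244  37.7678  53.9963 146.6182] 2.7755575615628914e-13
```

Call:
arm_command([
  [0, 0, 0, 41.4, -4.0, 79.8, 105],
  [0, 0, 0, 41.4, -4.0, 79.8, 105],
  [0, 0, 0, 41.4, -4.0, 79.8, 105],
  [0, 0, 0, 41.4, -4.0, 79.8, 105],
  [0, 0, 0, 41.4, -4.0, 79.8, 105],
  [0, 0, 0, 41.4, -4.0, 79.8, 105],
  [0, 0, 0, 41.4, -4.0, 79.8, 105],
  [0.1014, 0.1483, 0.1267, 41.4, -4.0, 79.8, 105],
  [0.1014, 0.1483, 0.1267, 41.4, -4.0, 79.8, 105],
  [0.1014, 0.1483, 0.1267, 41.4, -4.0, 79.8, 105],
  [0.1014, 0.1483, 0.1267, 41.4, -4.0, 79.8, 105],
  [0.1014, 0.1483, 0.1267, 41.4, -4.0, 79.8, 105],
  [0.1014, 0.1483, 0.1267, 41.4, -4.0, 79.8, 105],
  [0.1014, 0.1483, 0.1267, 41.4, -4.0, 79.8, 105],
  [0.1014, 0.1483, 0.1267, 41.4, -4.0, 79.8, 105],
])

```text
clock: 5.9
position: [0.6785, 0.1009, 0.0959]
ee_rot: [-179.9, 29.9, -92.0]
ft_force: [-0.6, 0.4, -1.1]
gripper_width: 0.0502
grip_force: 0.0
```

```bash
python3 - <<'E'
from fk import *
p,Rt=side(F,RF,TA,G,90); print(o['q'],delta(p,Rt))
im=arm.snapshot("wrist");save("w2",im)
E
```

```text
[ -9.7312  41.4718  95.3648  37.6789  54.03   146.7787] [ 0.0028 -0.0005  0.101   0.0006 -0.0665  0.1471]
```

View pics/w2.png

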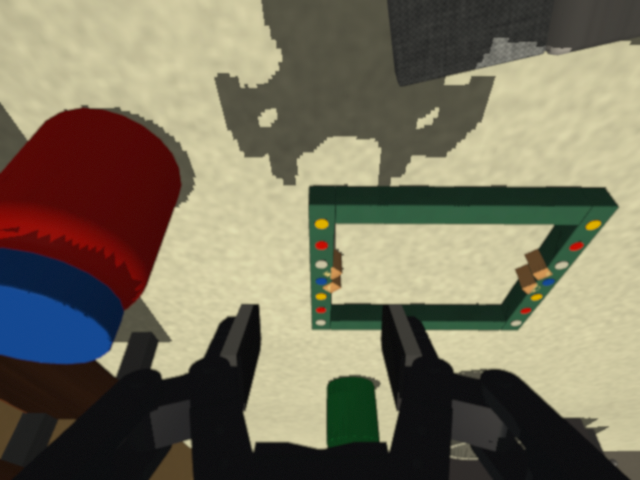

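The wrist view shows the far short side at columns 312–331, centred between the fingers (about column 321). The notch teeth are at rows 265–290. The blue jar is clear to the left.

Call:
arm_command([
  [0.003, -0.0005, 0.05, 0, 0, 0, 105],
  [0.003, -0.0005, 0.08, 0, 0, 0, 105],
  [0.003, -0.0005, 0.1, 0, 0, 0, 105],
  [0.003, -0.0005, 0.1, 0, 0, 0, 105],
  [0.003, -0.0005, 0.1, 0, 0, 0, 105],
  [0.003, -0.0005, 0.1, 0, 0, 0, 255],
  [0.003, -0.0005, 0.1, 0, 0, 0, 255],
  [0.003, -0.0005, 0.1, 0, 0, 0, 255],
  [0.003, -0.0005, 0.1, 0, 0, 0, 255],
  [0.003, -0.0005, 0.1, 0, 0, 0, 255],
  [0.003, -0.0005, 0.1, 0, 0, 0, 255],
  [0.003, -0.0005, 0.1, 0, 0, 0, 255],
], force=50)

```text
clock: 7.15
position: [0.6808, 0.1463, 0.007]
ee_rot: [180.0, 30.0, -92.2]
ft_force: [-3.1, -3.6, 9.2]
gripper_width: 0.0151
grip_force: 49.4
```

Call:
arm_command([
  [-0.01, 0, -0.0173, 0, 0, 0, 255],
  [-0.03, 0, -0.052, 0, 0, 0, 255],
  [-0.05, 0, -0.0866, 0, 0, 0, 255],
  [-0.075, 0, -0.13, 0, 0, 0, 255],
  [-0.1, 0, -0.173, 0, 0, 0, 255],
  [-0.125, 0, -0.2165, 0, 0, 0, 255],
  [-0.15, 0, -0.26, 0, 0, 0, 255],
  [-0.15, 0, -0.26, 0, 0, 0, 255],
  [-0.15, 0, -0.26, 0, 0, 0, 255],
])

```text
clock: 8.05
position: [0.6807, 0.1467, 0.3084]
ee_rot: [-179.9, 29.9, -92.1]
ft_force: [0.1, 1.2, -2.0]
gripper_width: 0.0147
grip_force: 49.2
```

```bash
cat > path.py <<'E'
from fk import *
v=fit(D).x
def check(dl,n=9,q=None,p0=None,Rc=None):
    q=o['q'] if q is None else q; p0=o['position'] if p0 is None else p0; Rc=R.from_euler('xyz',o['ee_rot'],degrees=True) if Rc is None else Rc
    for t in np.linspace(0,1,n):
        Rt=Rc*R.from_rotvec(np.radians(t*np.array(dl[3:]))); p=p0+Rc.apply(t*np.array(dl[:3]))
        q,e=ik(p,Rt,v,q)
        Rf=Rt*(R.from_euler('X',TA,degrees=True)*FX*R.from_euler('Z',90,degrees=True)).inv()
        c=np.array([p-Rf.apply(G)+Rf.apply([a,b,0]) for a in(-.09,.09) for b in(-.075,.075)])
        s=R.from_euler('Z',-YS,degrees=True).apply(c-S0)
        E,W=elbow_wrist(q,v)
        print(np.round(q,1),round(e,2),'frame in stand x',s[:,0].min().round(3),s[:,0].max().round(3),'y',s[:,1].min().round(3),s[:,1].max().round(3),'z',s[:,2].min().round(3),s[:,2].max().round(3),'W',W.round(2))
    return q,p,Rt
E
python3 - <<'E'
from path import *
print(o['q'],o['position'],o['gripper_width'],o['grip_force'])
p,Rt=hangs(-.11,.215,TA,G,90); d=delta(p,Rt); print(p,d); check(d)
E
```

```text
[ -5.8477  28.1489  86.2353  31.8232  70.7199 164.2073] [0.6807 0.1467 0.3084] 0.014724306918999352 49.165130853652954
[ 0.4295 -0.2229  0.297 ] [  0.334    0.2369  -0.1794  79.9515   4.1773 -41.1827]
[ -5.8  28.1  86.2  31.8  70.7 164.2] 0.0 frame in stand x -0.099 0.095 y 0.309 0.475 z 0.301 0.301 W [ 0.67 -0.04  0.63]
[-10.8  20.9  99.2  36.5  59.1 149.9] 0.0 frame in stand x -0.118 0.071 y 0.26 0.425 z 0.265 0.302 W [ 0.58 -0.08  0.62]
[-17.3  15.2 110.9  46.1  50.1 130.5] 0.0 frame in stand x -0.131 0.046 y 0.212 0.375 z 0.231 0.303 W [ 0.48 -0.12  0.61]
[-26.   11.6 121.3  60.8  46.3 104.7] 0.0 frame in stand x -0.137 0.021 y 0.165 0.325 z 0.2 0.303 W [ 0.39 -0.16  0.58]
[-37.2  11.4 130.2  76.   49.7  75.8] 0.0 frame in stand x -0.138 -0.005 y 0.117 0.275 z 0.174 0.304 W [ 0.31 -0.2   0.53]
[-50.2  15.4 136.9  84.8  59.2  49.5] 0.0 frame in stand x -0.135 -0.03 y 0.069 0.225 z 0.152 0.305 W [ 0.24 -0.24  0.48]
[-63.1  23.9 140.6  86.   70.6  27.4] 0.0 frame in stand x -0.129 -0.057 y 0.021 0.175 z 0.137 0.305 W [ 0.18 -0.28  0.43]
[-73.8  34.5 140.6  82.   80.7  10.1] 0.0 frame in stand x -0.12 -0.083 y -0.027 0.125 z 0.127 0.305 W [ 0.12 -0.32  0.36]
[-81.4  44.8 137.1  76.2  89.5  -1.9] 0.0 frame in stand x -0.11 -0.11 y -0.075 0.075 z 0.125 0.305 W [ 0.09 -0.36  0.3 ]
```

Call:
arm_command([
  [0.0139, 0.0099, -0.0075, 3.33, 0.17, -1.72, 255],
  [0.0278, 0.0197, -0.015, 6.66, 0.35, -3.43, 255],
  [0.0418, 0.0296, -0.0224, 10, 0.52, -5.15, 255],
  [0.0557, 0.0395, -0.0299, 13.3, 0.7, -6.86, 255],
  [0.0696, 0.0494, -0.0374, 16.65, 0.87, -8.58, 255],
  [0.0835, 0.0592, -0.0449, 20, 1.05, -10.3, 255],
  [0.0974, 0.0691, -0.0523, 23.3, 1.22, -12.0, 255],
  [0.1113, 0.079, -0.0598, 26.65, 1.39, -13.7, 255],
  [0.1253, 0.0888, -0.0673, 30, 1.57, -15.4, 255],
  [0.1392, 0.0987, -0.0748, 33.3, 1.74, -17.2, 255],
  [0.1531, 0.1086, -0.0822, 36.6, 1.91, -18.9, 255],
  [0.167, 0.1185, -0.0897, 40, 2.09, -20.6, 255],
  [0.1809, 0.1283, -0.0972, 43.3, 2.26, -22.3, 255],
  [0.1948, 0.1382, -0.1047, 46.6, 2.44, -24.0, 255],
  [0.2088, 0.1481, -0.1121, 50, 2.61, -25.7, 255],
  [0.2227, 0.1579, -0.1196, 53.3, 2.78, -27.5, 255],
  [0.2366, 0.1678, -0.1271, 56.6, 2.96, -29.2, 255],
  [0.2505, 0.1777, -0.1346, 60, 3.13, -30.9, 255],
  [0.2505, 0.1777, -0.1346, 60, 3.13, -30.9, 255],
])

```text
clock: 9.95
position: [0.4908, -0.1315, 0.296]
ee_rot: [-110.2, 10.6, -68.6]
ft_force: [0.1, 0.5, -0.9]
gripper_width: 0.015
grip_force: 49.3
```

```bash
python3 - <<'E'
from path import *
print(o['q'],o['position'],o['gripper_width'],o['grip_force'])
p,Rt=hangs(-.12,.215,TA,G,90); d=delta(p,Rt); print(p,d); check(d,5)
E
```

```text
[-63.3727  24.5425 140.7223  86.0221  70.4952  26.9332] [ 0.4908 -0.1315  0.296 ] 0.014950802338701791 49.31760370731354
[ 0.4196 -0.2216  0.297 ] [  0.0567   0.0234  -0.0972  20.0604   0.9138 -10.664 ]
[-63.4  24.5 140.7  86.   70.5  26.9] 0.0 frame in stand x -0.13 -0.058 y 0.021 0.174 z 0.133 0.301 W [ 0.17 -0.28  0.42]
[-69.4  29.6 141.3  84.   75.8  17.6] 0.0 frame in stand x -0.128 -0.073 y -0.003 0.149 z 0.129 0.302 W [ 0.15 -0.3   0.39]
[-74.8  34.9 140.9  81.2  80.6   9.6] 0.0 frame in stand x -0.126 -0.089 y -0.027 0.124 z 0.126 0.303 W [ 0.12 -0.32  0.36]
[-79.2  40.1 139.6  78.   85.    2.9] 0.0 frame in stand x -0.123 -0.104 y -0.051 0.1 z 0.125 0.304 W [ 0.1  -0.34  0.33]
[-82.9  45.  137.5  74.7  89.3  -2.4] 0.0 frame in stand x -0.12 -0.12 y -0.075 0.075 z 0.125 0.305 W [ 0.08 -0.36  0.3 ]
```

Call:
arm_command([
  [0.0095, 0.0039, -0.0162, 3.34, 0.15, -1.78, 255],
  [0.0189, 0.0078, -0.0324, 6.7, 0.3, -3.55, 255],
  [0.0283, 0.0117, -0.0486, 10, 0.46, -5.3, 255],
  [0.0378, 0.0156, -0.0648, 13.4, 0.6, -7.1, 255],
  [0.0472, 0.0195, -0.081, 16.7, 0.76, -8.9, 255],
  [0.0567, 0.0234, -0.0972, 20.06, 0.91, -10.66, 255],
  [0.0567, 0.0234, -0.0972, 20.06, 0.91, -10.66, 255],
  [0.0567, 0.0234, -0.0972, 20.06, 0.91, -10.66, 255],
])

```text
clock: 10.75
position: [0.4213, -0.2201, 0.2983]
ee_rot: [-90.1, -0.0, -67.4]
ft_force: [-0.5, -0.4, -1.7]
gripper_width: 0.0143
grip_force: 49.4
```

```bash
python3 - <<'E'
from path import *
p,Rt=hangs(-.12,.215,TA,G,90); print(o['position'],delta(p,Rt))
for c in("scene","top"): save(c+"1",arm.snapshot(c))
a=cv2.imread("pics/scene1.png")[120:330,130:340];b=cv2.imread("pics/top1.png")[160:370,330:470]
cv2.imwrite("pics/c1.png",cv2.hconcat([cv2.resize(a,(480,480)),cv2.resize(b,(320,480))]))
p2,R2=hangs(-.02,.215,TA,G,90); d=delta(p2,R2); print(d); check(d,4)
p2,R2=hangs(-.02,.160,TA,G,90); print(ik(p2,R2,v,o['q']))
E
```

```text
[ 0.4213 -0.2201  0.2983] [ 0.0007  0.0013 -0.0021  0.1252  0.221   0.0264]
[0.0511 0.0011 0.0843 0.1252 0.221  0.0264]
[-82.5  44.6 137.5  74.9  89.3  -2.1] 0.0 frame in stand x -0.119 -0.118 y -0.074 0.077 z 0.126 0.306 W [ 0.08 -0.36  0.3 ]
[-77.8  44.6 135.9  79.6  89.8  -0.5] 0.0 frame in stand x -0.086 -0.086 y -0.074 0.076 z 0.126 0.306 W [ 0.11 -0.37  0.3 ]
[-73.4  44.5 134.   84.2  90.1   1.4] 0.0 frame in stand x -0.053 -0.053 y -0.075 0.076 z 0.125 0.305 W [ 0.14 -0.37  0.3 ]
[-69.3  44.6 131.9  88.4  90.1   3.6] 0.0 frame in stand x -0.02 -0.02 y -0.075 0.075 z 0.125 0.305 W [ 0.18 -0.38  0.3 ]
(array([-69.253 ,  52.0991, 131.0456,  88.3495,  89.9093,  -3.1435]), np.float64(1.1131941385122308e-13))
```

View pics/c1.png

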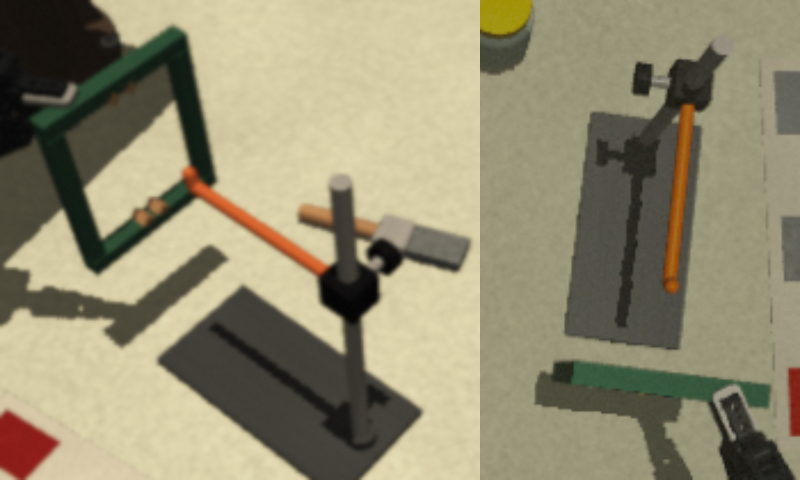

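The frame hangs upright ahead of the bar's free end. In both views the extended bar line runs through the middle of the opening. I'll thread it now.

Call:
arm_command([
  [0.0051, 0.0001, 0.0084, 0.1, 0.2, 0, 255],
  [0.0102, 0.0002, 0.0169, 0.1, 0.2, 0, 255],
  [0.0153, 0.0003, 0.0253, 0.1, 0.2, 0, 255],
  [0.0204, 0.0004, 0.0337, 0.1, 0.2, 0, 255],
  [0.0255, 0.0005, 0.0421, 0.1, 0.2, 0, 255],
  [0.0307, 0.0006, 0.0506, 0.1, 0.2, 0, 255],
  [0.0358, 0.0007, 0.059, 0.1, 0.2, 0, 255],
  [0.0409, 0.0009, 0.0674, 0.1, 0.2, 0, 255],
  [0.046, 0.001, 0.0759, 0.1, 0.2, 0, 255],
  [0.0511, 0.0011, 0.0843, 0.1, 0.2, 0, 255],
  [0.0511, 0.0011, 0.0843, 0.1, 0.2, 0, 255],
  [0.0511, 0.0011, 0.0843, 0.1, 0.2, 0, 255],
])

```text
clock: 12.05
position: [0.5186, -0.235, 0.2978]
ee_rot: [-89.9, -0.2, -67.6]
ft_force: [-0.3, 0.7, -0.2]
gripper_width: 0.0145
grip_force: 49.4
```

```bash
python3 - <<'E'
from path import *
p,Rt=hangs(-.02,.215,TA,G,90); print(o['position'],delta(p,Rt))
Rc=R.from_euler('xyz',o['ee_rot'],degrees=True); print('down in tool',Rc.inv().apply([0,0,-1]),'stand y in tool',Rc.inv().apply(R.from_euler('Z',YS,degrees=True).apply([0,1,0])),'stand x',Rc.inv().apply(R.from_euler('Z',YS,degrees=True).apply([1,0,0])))
for c in("scene","top"): save(c+"2",arm.snapshot(c))
a=cv2.imread("pics/scene2.png")[150:310,170:330];b=cv2.imread("pics/top2.png")[180:340,350:456]
cv2.imwrite("pics/c2.png",cv2.hconcat([cv2.resize(a,(480,480)),cv2.resize(b,(318,480))]))
E
```

```text
[ 0.5186 -0.235   0.2978] [-0.0001  0.0008  0.0001 -0.0525  0.0441  0.2066]
down in tool [-0.0036  1.     -0.0009] stand y in tool [-0.8656 -0.0027  0.5007] stand x [0.5007 0.0026 0.8656]
```

View pics/c2.png

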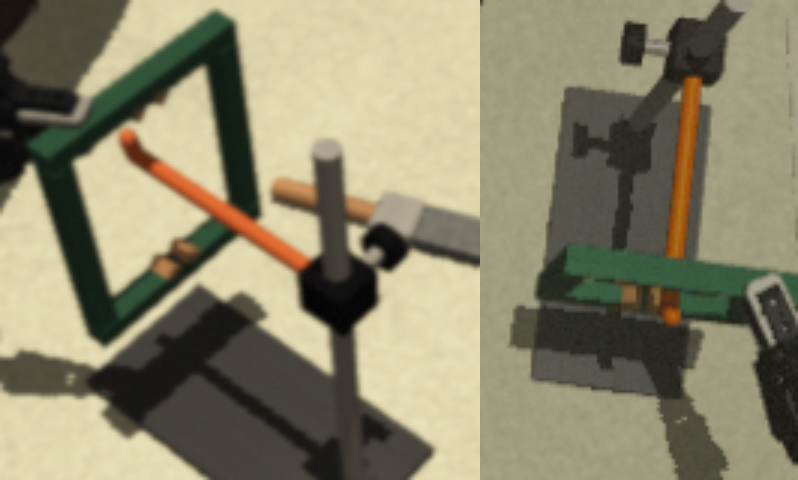

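```bash
python3 - <<'E'
from path import *
cal=arm.calibration("top"); Z=R.from_euler('Z',-YS,degrees=True)
def col(n,lo,hi,r):
    m=cv2.inRange(cv2.cvtColor(cv2.imread(n),cv2.COLOR_BGR2HSV),lo,hi); k=np.zeros_like(m);k[r[0]:r[1],r[2]:r[3]]=255; return m&k
m=col("pics/top2.png",(3,150,90),(18,255,255),(195,300,400,432))
for row in range(205,285,8):
    x=np.nonzero(m[row])[0]
    if len(x): print(row,Z.apply(onz(cal,(x.mean(),row),.231)-S0),end=';')
g=col("pics/top2.png",(50,60,20),(95,255,160),(250,300,365,470)); ys,xs=np.nonzero(g)
print('\ngreen x',xs.min(),xs.max())
for x0 in(xs.min(),xs.max()):
    yy=ys[abs(xs-x0)<=2]; print(x0,yy.min(),yy.max(),Z.apply(onz(cal,(x0,yy.min()+3),.30)-S0))
# predicted ends of the top face, and top1 too
Rc=R.from_euler('xyz',o['ee_rot'],degrees=True);Rf=Rc*(R.from_euler('X',TA,degrees=True)*FX*R.from_euler('Z',90,degrees=True)).inv()
c=o['position']-Rf.apply(G)
for b in(-.075,.075): print('pred',proj(cal,c+Rf.apply([.09,b,.0])),proj(cal,c+Rf.apply([.09,b,.018])),Z.apply(c+Rf.apply([.09,b,.0])-S0))
E
```

```text
205 [ 0.1092 -0.0008  0.231 ];213 [0.0928 0.0006 0.231 ];221 [0.0768 0.     0.231 ];229 [ 0.0609 -0.0006  0.231 ];237 [ 0.045  -0.0002  0.231 ];245 [0.0292 0.0001 0.231 ];253 [0.0135 0.0005 0.231 ];261 [-0.0022  0.0008  0.231 ];
green x 372 462
372 268 278 [-0.0402  0.0859  0.3   ]
462 272 281 [-0.026  -0.0727  0.3   ]
pred [464.8223 271.6714] [463.9281 281.8678] [-0.0203 -0.0755  0.3059]
pred [380.1766 260.2506] [378.9721 270.4599] [-0.0203  0.0745  0.3056]
```

Call:
arm_command([
  [0, 0.01, 0, 0, 0, 0, 255],
  [0, 0.02, 0, 0, 0, 0, 255],
  [0, 0.03, 0, 0, 0, 0, 255],
  [0, 0.036, 0, 0, 0, 0, 255],
  [0, 0.04, 0, 0, 0, 0, 255],
  [0, 0.04, 0, 0, 0, 0, 255],
  [0, 0.04, 0, 0, 0, 0, 255],
])

```text
clock: 12.85
position: [0.5187, -0.2354, 0.2578]
ee_rot: [-89.9, -0.2, -67.6]
ft_force: [0.1, 0.0, -0.6]
gripper_width: 0.0147
grip_force: 49.4
```

Call:
arm_command([
  [0, 0.002, 0, 0, 0, 0, 255],
  [0, 0.004, 0, 0, 0, 0, 255],
  [0, 0.004, 0, 0, 0, 0, 255],
  [0, 0.004, 0, 0, 0, 0, 255],
])

```text
clock: 13.25
position: [0.5187, -0.2355, 0.2539]
ee_rot: [-89.9, -0.2, -67.6]
ft_force: [-0.5, -0.2, -1.7]
gripper_width: 0.0147
grip_force: 49.4
```

Call:
arm_command([
  [0, 0.002, 0, 0, 0, 0, 255],
  [0, 0.003, 0, 0, 0, 0, 255],
  [0, 0.003, 0, 0, 0, 0, 255],
  [0, 0.003, 0, 0, 0, 0, 255],
])

```text
clock: 13.65
position: [0.5187, -0.2355, 0.2508]
ee_rot: [-89.9, -0.2, -67.6]
ft_force: [-0.7, 0.2, -1.1]
gripper_width: 0.0148
grip_force: 49.4
```

Call:
arm_command([
  [0, 0.001, 0, 0, 0, 0, 255],
  [0, 0.002, 0, 0, 0, 0, 255],
  [0, 0.002, 0, 0, 0, 0, 255],
])

```text
clock: 13.95
position: [0.5187, -0.2355, 0.2487]
ee_rot: [-89.9, -0.2, -67.6]
ft_force: [0.8, 0.1, -0.7]
gripper_width: 0.0147
grip_force: 49.4
```

Call:
arm_command([
  [0, 0.001, 0, 0, 0, 0, 255],
  [0, 0.002, 0, 0, 0, 0, 255],
  [0, 0.002, 0, 0, 0, 0, 255],
])

```text
clock: 14.25
position: [0.5187, -0.2356, 0.2478]
ee_rot: [-89.8, -0.2, -67.6]
ft_force: [-1.2, -0.7, 7.4]
gripper_width: 0.0148
grip_force: 49.7
```

Call:
arm_command([
  [0, 0.001, 0, 0, 0, 0, 255],
  [0, 0.0015, 0, 0, 0, 0, 255],
  [0, 0.0015, 0, 0, 0, 0, 255],
])

```text
clock: 14.55
position: [0.5187, -0.2358, 0.2473]
ee_rot: [-89.7, -0.2, -67.6]
ft_force: [-1.3, -3.0, 16.3]
gripper_width: 0.0147
grip_force: 50.2
```

Contact at TCP z ≈ 0.2485, so the bar is carrying the frame (16 N). I'll ease off, hold, then open gently.

Call:
arm_command([
  [0, -0.001, 0, 0, 0, 0, 255],
  [0, -0.0015, 0, 0, 0, 0, 255],
  [0, -0.0015, 0, 0, 0, 0, 255],
  [0, -0.0015, 0, 0, 0, 0, 255],
  [0, -0.0015, 0, 0, 0, 0, 255],
], force=20)

```text
clock: 15.05
position: [0.5187, -0.2357, 0.2478]
ee_rot: [-89.8, -0.2, -67.6]
ft_force: [-1.2, -1.7, 8.4]
gripper_width: 0.0146
grip_force: 49.8
```

Call:
arm_command([
  [0, 0, 0, 0, 0, 0, 210],
  [0, 0, 0, 0, 0, 0, 206],
  [0, 0, 0, 0, 0, 0, 202],
  [0, 0, 0, 0, 0, 0, 198],
  [0, 0, 0, 0, 0, 0, 194],
  [0, 0, 0, 0, 0, 0, 188],
  [0, 0, 0, 0, 0, 0, 182],
  [0, 0, 0, 0, 0, 0, 176],
  [0, 0, 0, 0, 0, 0, 170],
  [0, 0, 0, 0, 0, 0, 170],
  [0, 0, 0, 0, 0, 0, 170],
])

```text
clock: 16.15
position: [0.5187, -0.2354, 0.2468]
ee_rot: [-89.9, -0.2, -67.6]
ft_force: [0.1, 0.4, -0.8]
gripper_width: 0.029
grip_force: 0.0
```

```bash
python3 - <<'E'
from path import *
for c in("scene","top"): save(c+"3",arm.snapshot(c))
a=cv2.imread("pics/scene3.png")[150:310,170:330];b=cv2.imread("pics/top3.png")[180:340,350:456]
cv2.imwrite("pics/c3.png",cv2.hconcat([cv2.resize(a,(480,480)),cv2.resize(b,(318,480))]))
E
```

```text
(no output)
```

View pics/c3.png

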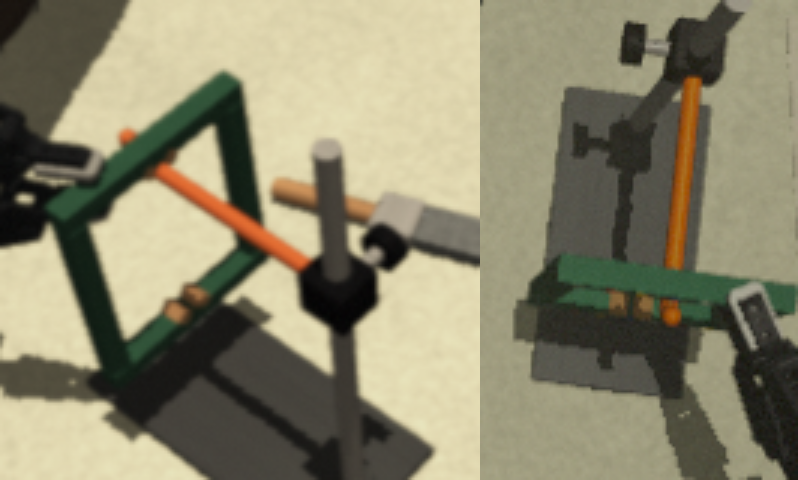

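The bar sits between the top teeth, the frame is level, and the fingers are free around the side. I'll back straight out.

Call:
arm_command([
  [0, 0, -0.005, 0, 0, 0, 170],
  [0, 0, -0.012, 0, 0, 0, 170],
  [0, 0, -0.02, 0, 0, 0, 170],
  [0, 0, -0.03, 0, 0, 0, 170],
  [0, 0, -0.04, 0, 0, 0, 170],
  [0, 0, -0.055, 0, 0, 0, 170],
  [0, 0, -0.07, 0, 0, 0, 170],
  [0, 0, -0.085, 0, 0, 0, 170],
  [0, 0, -0.1, 0, 0, 0, 170],
  [0, 0, -0.1, 0, 0, 0, 170],
  [0, 0, -0.1, 0, 0, 0, 170],
  [0, 0, -0.1, 0, 0, 0, 170],
  [0, 0, -0.1, 0, 0, 0, 170],
  [0, 0, -0.1, 0, 0, 0, 170],
  [0, 0, -0.1, 0, 0, 0, 170],
  [0, 0, -0.1, 0, 0, 0, 170],
  [0, 0, -0.1, 0, 0, 0, 170],
  [0, 0, -0.1, 0, 0, 0, 170],
  [0, 0, -0.1, 0, 0, 0, 170],
  [0, 0, -0.1, 0, 0, 0, 170],
])

```text
clock: 18.25
position: [0.4262, -0.2736, 0.2467]
ee_rot: [-89.9, -0.2, -67.6]
ft_force: [0.1, -0.0, -0.1]
gripper_width: 0.0284
grip_force: 0.0
```

Call:
arm_command([
  [0, 0, 0, 0, 0, 0, 170],
  [0, 0, 0, 0, 0, 0, 170],
  [0, 0, 0, 0, 0, 0, 170],
  [0, 0, 0, 0, 0, 0, 170],
  [0, 0, 0, 0, 0, 0, 170],
  [0, 0, 0, 0, 0, 0, 170],
  [0, 0, 0, 0, 0, 0, 170],
  [0, 0, 0, 0, 0, 0, 170],
  [0, 0, 0, 0, 0, 0, 170],
  [0, 0, 0, 0, 0, 0, 170],
  [0, 0, 0, 0, 0, 0, 170],
  [0, 0, 0, 0, 0, 0, 170],
  [0, 0, 0, 0, 0, 0, 170],
  [0, 0, 0, 0, 0, 0, 170],
  [0, 0, 0, 0, 0, 0, 170],
  [0, 0, 0, 0, 0, 0, 170],
  [0, 0, 0, 0, 0, 0, 170],
  [0, 0, 0, 0, 0, 0, 170],
  [0, 0, 0, 0, 0, 0, 170],
  [0, 0, 0, 0, 0, 0, 170],
])

```text
clock: 20.25
position: [0.4263, -0.2736, 0.2467]
ee_rot: [-89.9, -0.2, -67.6]
ft_force: [-1.1, 0.1, -0.5]
gripper_width: 0.0287
grip_force: 0.0
```

```bash
python3 - <<'E'
from path import *
A=[arm.snapshot("scene") for _ in range(6)]
print([cv2.absdiff(A[0],x)[150:310,170:330].max() for x in A[1:]])
save("scene4",A[-1]);save("top4",arm.snapshot("top"))
a=cv2.imread("pics/scene4.png")[150:310,170:330];b=cv2.imread("pics/top4.png")[180:340,350:456]
cv2.imwrite("pics/c4.png",cv2.hconcat([cv2.resize(a,(480,480)),cv2.resize(b,(318,480))]))
E
```

```text
[np.uint8(16), np.uint8(18), np.uint8(17), np.uint8(17), np.uint8(7)]
```

View pics/c4.png

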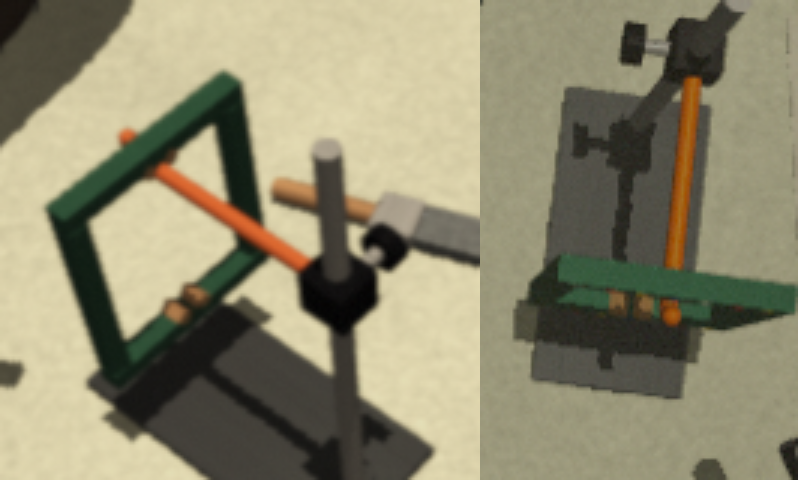

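The frame hangs straight from the notch and the gripper is clear. I'll wait a little for any residual swing, then hand in.

Call:
arm_command([
  [0, 0, 0, 0, 0, 0, 170],
  [0, 0, 0, 0, 0, 0, 170],
  [0, 0, 0, 0, 0, 0, 170],
  [0, 0, 0, 0, 0, 0, 170],
  [0, 0, 0, 0, 0, 0, 170],
  [0, 0, 0, 0, 0, 0, 170],
  [0, 0, 0, 0, 0, 0, 170],
  [0, 0, 0, 0, 0, 0, 170],
  [0, 0, 0, 0, 0, 0, 170],
  [0, 0, 0, 0, 0, 0, 170],
  [0, 0, 0, 0, 0, 0, 170],
  [0, 0, 0, 0, 0, 0, 170],
  [0, 0, 0, 0, 0, 0, 170],
  [0, 0, 0, 0, 0, 0, 170],
  [0, 0, 0, 0, 0, 0, 170],
  [0, 0, 0, 0, 0, 0, 170],
  [0, 0, 0, 0, 0, 0, 170],
  [0, 0, 0, 0, 0, 0, 170],
  [0, 0, 0, 0, 0, 0, 170],
  [0, 0, 0, 0, 0, 0, 170],
])

```text
clock: 22.6
position: [0.4262, -0.2736, 0.2467]
ee_rot: [-89.9, -0.2, -67.6]
ft_force: [-0.5, -0.5, -0.5]
gripper_width: 0.0285
grip_force: 0.0
```

Call:
arm_command([
  [0, 0, 0, 0, 0, 0, 170],
  [0, 0, 0, 0, 0, 0, 170],
  [0, 0, 0, 0, 0, 0, 170],
  [0, 0, 0, 0, 0, 0, 170],
  [0, 0, 0, 0, 0, 0, 170],
  [0, 0, 0, 0, 0, 0, 170],
  [0, 0, 0, 0, 0, 0, 170],
  [0, 0, 0, 0, 0, 0, 170],
  [0, 0, 0, 0, 0, 0, 170],
  [0, 0, 0, 0, 0, 0, 170],
  [0, 0, 0, 0, 0, 0, 170],
  [0, 0, 0, 0, 0, 0, 170],
  [0, 0, 0, 0, 0, 0, 170],
  [0, 0, 0, 0, 0, 0, 170],
  [0, 0, 0, 0, 0, 0, 170],
  [0, 0, 0, 0, 0, 0, 170],
  [0, 0, 0, 0, 0, 0, 170],
  [0, 0, 0, 0, 0, 0, 170],
  [0, 0, 0, 0, 0, 0, 170],
  [0, 0, 0, 0, 0, 0, 170],
])

```text
clock: 24.6
position: [0.4263, -0.2736, 0.2467]
ee_rot: [-89.9, -0.2, -67.6]
ft_force: [1.2, 1.5, -0.2]
gripper_width: 0.0288
grip_force: 0.0
```

```bash
python3 - <<'E'
from h import *
A=[arm.snapshot("scene") for _ in range(6)]
print([cv2.absdiff(A[0],x)[150:310,170:330].max() for x in A[1:]])
print(arm.finish_job())
E
```

```text
[np.uint8(6), np.uint8(6), np.uint8(18), np.uint8(5), np.uint8(6)]
the job is handed in; nothing more can be done
None
```

The green frame hangs straight down from the orange bar, with the bar in its notch; the bar took the frame's weight before I let go, the gripper is clear and the job is handed in at about 25 s (no verdict was returned).

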